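Index the drill guide on its bar and hold it for drilling

ROBOT

A 6-joint arm with a two-finger parallel gripper is mounted at the origin on a cart in front of the work surface, level with it; the furniture and walls round the work are solid. World frame = base frame: x ahead of the robot, y to its left, z up, the work surface at z = 0. Lengths are in m, angles in rad, forces in N, time in s.
With the tool pointing down it reaches from about 0.375 to 0.975 m from the base axis. Payload 3.8 kg.
Tool frame: the origin (TCP) lies midway between the tips of the shut fingers; the grasp point (between the pads) lies 19 mm behind it; z points along the fingers, y is the line along which they close (so a half turn about z gives the same grasp; the last joint's range is limited). The gripper opens to 85 mm and grips with 20 to 120 N. Pads are 22 mm wide; open, the fingers measure 114 mm over their backs; the gripper's body (76 mm by 85 mm) begins 54 mm behind the grasp point. The pads swing forward as they close: fully open they stand 13 mm farther back than shut.
Start: joints at [-1.348, 0.264, 1.604, -0, 1.274, -0.037], TCP at [0.173, -0.652, 0.231] pointing down, gripper open.
Joint ranges: [-2.63, 2.63], [-0.94, 2.18], [0.31, 2.57], [-1.31, 4.45], [0, 2.66], [-2.55, 2.55]. Speed limits (rad/s): [2.57, 2.57, 3.14, 3.14, 3.14, 3.14].

INTERFACE

Orientations are given as [roll, pitch, yaw] about the fixed x, y, z axes, in that order (R = Rz(yaw) Ry(pitch) Rx(roll)).
In Python, from workcell import ctrl gives the robot as it stands.
- The arm moves only by the tool jog_arm, never from a script. Its argument "targets" is a list of rows, each a list of 7 numbers: the shift along the tool's x, y, z in cm, then the turn, a rotation vector about the tool's x, y, z in rad, then the gripper's target within -1 to 1 (shut at 1, half-way at 0, fully open at -1). In form: [[x, y, z, rx, ry, rz, gripper], ...]. A call has 1 to 10 rows; each row shifts and turns the commanded pose from where the row before left it, along the tool's axes as they then stand; what a row does not reach is not made up. A row lasts 1/10 s, in which the tool goes at most 50 mm and 8.59 degrees, less where a joint would pass 70% of its speed; a pose out of reach is approached as far as the arm can. A call with a gripper value outside its range is refused whole. The fingers move at their own pace and stop on an object; "newtons" is the grip in N (left out, the last holds). Time passes only in rows, so rows that do not move let the fingers close. It gives the time, the measured TCP pose, the force, the opening and the grip force at its end, in the units of the state.
- ctrl.get_state(): the state, without advancing time (a new reading comes with each control period).
- ctrl.grab_frame(name): name is "scene" or "top" or "wrist"; returns (picture, depth): 480x640x3 uint8, red, green, blue; 480x640 float32, m along the optical axis (not along the pixel's ray), 0 where there is no reading.
- ctrl.camera_model(name): a dict with "fovy" (degrees; the focal length in pixels is half the picture's height over the tangent of half this angle, whatever the lens; pixels are square), "cx", "cy" (the principal point, pixels), "k1" (the pictures are not rectified: a ray, as slopes to the right and down, at radius r is drawn at 1 + k1 r^2 times it, then the intrinsics apply), "R" (3x3) and "t" (3): a world point X has camera coordinates R X + t. Camera axes: x right, y down, z forward; pixel columns grow to the right and rows downward; lengths in m; the calibration is good to about 2 mm. A picture is of the moment at which its call begins: read the wrist's pose just before it. camera_model takes no time and is no camera call; for the wrist camera it gives the pose at the moment of the call.
- ctrl.hand_in(): hands the job in; it is judged then, once.
The state is a dict: "time_s": time; "q": joint angles; "joint_vel": joint speeds; "joint_efforts": joint torques, N m; "eef_pos": TCP position; "tool_rot": TCP orientation; "force": force on the tool from outside, world axes, zero at the start; "moment": the same for the moment, N m; "gripper_width": opening from 0.0 (shut) to 1.0 (fully open); "grip_force": force on a finger pad.
Only numpy, scipy, OpenCV 4.12 (cv2) and the standard library are available. Lean on these libraries where they do the work, as an engineer would, in place of code of your own. Each camera call takes 0.05 s, during which the arm holds its last target. There are 200 camera calls.

TASK

The flat steel bar clamped in the drilling jig is to get a hole where the jig's spring ball sets it. Pick up the drill guide that stands loose behind the jig, hook its saddle over the free left part of the guide bar with the drill bush over the flat bar and the grooved back towards the ball, and, keeping it down on the bar, slide it to the right until you feel the spring ball click into the groove. Finish holding it there: the fingers stay closed on its grip, the guide fully down on the bar and at rest with the ball in the groove; do not let go. Leave the other things on the bench where they are.

Things in the scene. Friction and masses are not known exactly. Their poses are not given: they have to be found in the camera images.
- jig: fixed drilling jig: aluminium base plate 114 x 270 x 10 mm with a steel guide bar standing on it along y, 12 mm wide (x -6..6 mm), y -120..120 mm, top at z = 40 mm, an 8 mm tall end-stop pin on it at y = +-113 mm. Origin on the bench under the bar's middle; z up, y to the bar's left end, -x (front) to the clamped flat bar (x -51..-21, top z = 16 mm; clamps up to z = 34 mm at y beyond +-79 mm)
- hook_place (a point): point on the top of the guide bar in the middle of its free left part (jig y = +50 mm), where the guide can be hooked on clear of the ball and the clamps; axes as the jig's
- index_block: dark steel block 26 x 30 x 30 mm with a locking screw on top (37 mm over all), clamped on the base plate behind the guide bar, somewhere along the bar's right half (jig y -60..-15 mm). Origin: centre of its underside, on the base plate; axes as the jig's. The spring ball looks out of its front towards the bar
- ball_rest (a point): centre of the spring ball (14 mm diameter) when fully out: 20 mm behind the guide bar's centre plane, 30 mm over the bench; axes as the jig's. When the guide's grip centre is level with this point along the bar (jig y), the ball is in the middle of the groove
- index_ball (a joint): how far the spring ball is pressed back, m: 0 fully out, 0.0065 at most; spring 2.8 N plus 0.8 N per mm. About 0.003-0.0045 while the guide's back rides over it, under 0.002 with the ball mid-groove. Pushing the guide on to the ball takes 4 to 7 N along the bar, riding about 3 N; then the ball draws the guide into the groove, and centres it if the fingers are slack; leaving the groove takes 7 to 11 N
- guide_grip (a point): centre of the drill guide's black grip, an upright rounded block 40 (x) x 18 (y) x 42 (z) mm on a bridge 60 mm long (y) whose top is 21 mm below this point. The point is 55 mm above the guide's underside; hooked fully down on the bar it is 73 mm over the bench and over the bar's centre plane. Axes: z up, y along the saddle slot, -x to the arm with the bush, +x to the grooved back
- guide_bush (a point): foot of the drill bush (steel tube, 18 mm outside, 8 mm bore) at the end of the guide's arm, 36 mm in front (-x) of the grip's centre, level with the guide's underside; axes as the guide's. On the bar it hangs 2 mm over the flat bar
- guide: the loose drill guide, 65 x 60 x 76 mm, about 0.36 kg, aluminium, stands upright on the bench; origin on its underside below the grip's centre. Under the grip, along y, is its saddle slot, open below and at both ends: 13.6 mm wide, mouth flared to 20 mm, 22 mm deep. Its back, 18 mm behind (+x) the slot's middle, has chamfered ends and a 12 mm wide upright groove in its middle (y = 0)
- sand_block: green sanding block, 66 x 125 x 30 mm, bystander on the bench; origin at its underside
- bearing: large ball bearing lying flat, 58 mm across, 17 mm high, bystander on the bench; origin at its underside
- spark_plug: white and grey spark plug, 96 mm long, 20 mm high, bystander on the bench; origin at its underside

How it is judged:
On the way, in this order (a step that is already met when the one before it is completed fails the run):
1. the guide is hooked over the guide bar, fully down, on the bar's left part clear of the ball (its middle more than 45 mm to the left of the ball), bush side to the flat bar (z of guide_grip in the frame of jig between 0.07 and 0.0755 m and x of guide_grip in the frame of jig between -0.004 and 0.004 m and x of guide_bush in the frame of jig below -0.03 m and angle between guide_grip's own z axis and vertical below 0.09 rad and angle between the y axis of guide_grip and the y axis of jig, either way round below 0.08 rad and y of guide_grip in the frame of index_block above 0.045 m), for 0.2 s.
2. sliding along the bar, the guide's back presses the ball in by more than 2 mm (z of guide_grip in the frame of jig between 0.07 and 0.0755 m and x of guide_grip in the frame of jig between -0.004 and 0.004 m and x of guide_bush in the frame of jig below -0.03 m and angle between guide_grip's own z axis and vertical below 0.09 rad and angle between the y axis of guide_grip and the y axis of jig, either way round below 0.08 rad and value of joint index_ball above 0.002 m), for 0.04 s.
At the end, for the whole second after the job is handed in: the guide is upright and fully down on the guide bar (within 3 mm), bush over the flat bar, its middle within 2 mm of the ball along the bar, the ball sprung out into the groove (pressed in less than 3 mm); the fingers hold the guide (over 4 N) and it is at rest (z of guide_grip in the frame of jig between 0.07 and 0.0755 m and x of guide_grip in the frame of jig between -0.004 and 0.004 m and x of guide_bush in the frame of jig below -0.03 m and angle between guide_grip's own z axis and vertical below 0.09 rad and angle between the y axis of guide_grip and the y axis of jig, either way round below 0.08 rad and y of guide_grip in the frame of index_block between -0.002 and 0.002 m and value of joint index_ball below 0.003 m and contact force between the fingers and guide above 4 N and linear speed of guide below 0.01 m/s); the arm keeps its last pose, push and grip.
It fails at once if a bystander (sanding block, bearing, spark plug) is moved by more than 15 mm (distance of any of sand_block, bearing, spark_plug from where it was at the start of the episode above 0.015 m).
It also fails if it takes over 51 s, if anything falls off the work surface, if the arm or the gripper's body presses on something with over 40 N, if the wrist force passes 120 N, or if a joint passes its speed limit or range.

## Working session

There is one attempt and no reset: what is moved stays moved. The work goes in short steps, Python scripts to look and compute and a tool call to move; the robot and the scene stay as the last step left them, time stands still between calls to the robot, and variables do not carry over. Pictures are saved under pics/ and viewed, at most 10 in all, crops included, and the job is handed in when it is done.

Besides the shell and the picture viewer there is one more tool, called after "Request:" as a command line: name --pt "numbers of a row" for each row, then --argument value for the rest. jog_arm: Moves the arm, as the interface text tells. Its arguments: {"type":"object","properties":{"targets":{"type":"array"},"newtons":{"type":"number"}},"required":["targets"]}

```bash
mkdir -p pics
cat > h.py <<'E'
import numpy as np, cv2
from workcell import ctrl
from scipy.spatial.transform import Rotation as Ro
def grab(n,tag):
    m=ctrl.camera_model(n); im,d=ctrl.grab_frame(n)
    cv2.imwrite(f'pics/{tag}.png',im[:,:,::-1]); np.savez(f'{tag}.npz',im=im,d=d,R=m['R'],t=m['t'],fovy=m['fovy'],cx=m['cx'],cy=m['cy'],k1=m['k1'])
    return load(tag)
def load(tag): return dict(np.load(f'{tag}.npz'))
def slopes(m,uv):
    f=240/np.tan(np.radians(m['fovy'])/2); p=(np.atleast_2d(uv).astype(float)-[m['cx'],m['cy']])/f
    s=p.copy()
    for _ in range(20): s=p/(1+m['k1']*(s**2).sum(1,keepdims=True))
    return s
def plane(m,uv,z):
    s=slopes(m,uv); dr=np.c_[s,np.ones(len(s))]@m['R']; o=-m['R'].T@m['t']
    return o+dr*((z-o[2])/dr[:,2])[:,None]
def cloud(m):
    v,u=np.mgrid[:480,:640]; uv=np.c_[u.ravel(),v.ravel()]; s=slopes(m,uv)
    d=m['d'].ravel()[:,None]; P=(np.c_[s,np.ones(len(s))]*d-m['t'])@m['R']
    P[d[:,0]==0]=np.nan
    return P.reshape(480,640,3)
E
python3 - <<'E'
from h import *
for n in('scene','top'):
    m=grab(n,n); print(n,-m['R'].T@m['t'],m['fovy'],m['k1'],(m['d']>0).mean())
print(ctrl.get_state())
E
```

```text
scene [0.15329837 0.5739421  0.71606874] 50.72269522223014 -0.09689477239024424 0.9959733072916667
top [0.4721039  0.16682873 0.89686716] 42.67260174936254 -0.18038536789423712 0.9960514322916667
{'time_s': 0.1, 'q': array([-1.34789887e+00,  2.64704104e-01,  1.60523712e+00, -7.65601005e-06,
        1.27369180e+00, -3.68876219e-02]), 'joint_vel': array([ 0.0020615 , -0.00311867, -0.00473751,  0.00129327, -0.00109913,
       -0.0009007 ]), 'joint_efforts': array([-4.51149322e-05, -5.16706860e+01, -3.68589664e+01, -7.71241162e-05,
        6.29520742e-03,  7.47326681e-07]), 'eef_pos': array([ 0.17324777, -0.65170879,  0.23006897]), 'tool_rot': array([-3.13955339e+00, -6.79365382e-05,  2.59787259e-01]), 'force': array([ 0.02690333, -0.80667654,  0.87983224]), 'moment': array([0.01237417, 0.0449453 , 0.03795597]), 'grip_force': 0.0, 'gripper_width': 0.9988153093655774}
```

View pics/top.png

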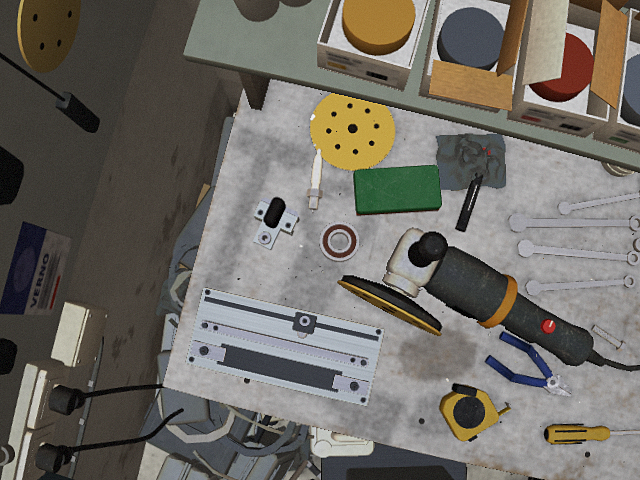

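View pics/scene.png

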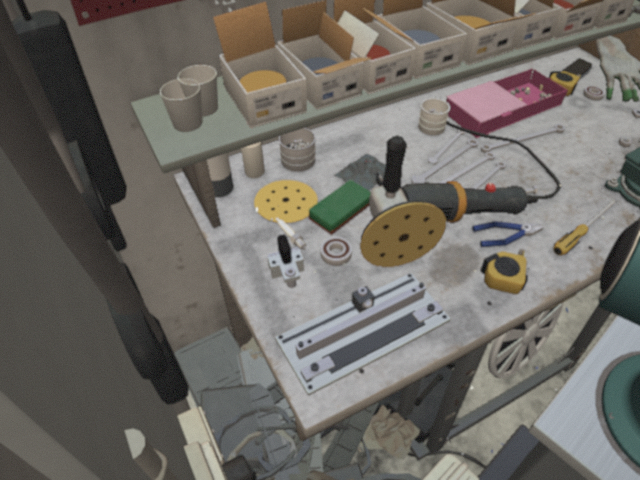

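Top view: jig plate corners are at about (203,290), (383,328), (370,405) and (190,366). The index block is at (304,322), the guide's grip at (275,211) and its bush at (264,238).

Run:
```python
from h import *
m=load('top'); P=cloud(m); im=m['im']
c=plane(m,[[203,290],[383,328],[370,405],[190,366]],.01); print('corners',c.round(4))
ctr=c.mean(0); print(ctr, [np.linalg.norm(c[i]-c[(i+1)%4]).round(4) for i in range(4)])
# bar top by height
g=np.zeros((480,640),bool); g[280:410,180:390]=1
for lo,hi in((.005,.015),(.012,.02),(.036,.046)):
    k=g&(P[...,2]>lo)&(P[...,2]<hi); q=P[k][:,:2].astype(np.float32); print(lo,k.sum(),cv2.minAreaRect(q),np.median(P[k][:,2]))
k=g&(P[...,2]>.036)&(P[...,2]<.05); n,l,s,ce=cv2.connectedComponentsWithStats(k.astype(np.uint8))
for i in range(1,n):
    if s[i,4]>15: print(s[i],ce[i].round(1),P[l==i].mean(0).round(4),cv2.minAreaRect(P[l==i][:,:2].astype(np.float32)))
print('guide')
g[:]=0; g[185:255,245:305]=1
for lo,hi in((.065,.085),(.02,.05)):
    k=g&(P[...,2]>lo)&(P[...,2]<hi); print(lo,k.sum(),P[k].mean(0),cv2.minAreaRect(P[k][:,:2].astype(np.float32)))
big=cv2.resize(im[185:410,180:400],None,fx=2.6,fy=2.6,interpolation=cv2.INTER_CUBIC); cv2.imwrite('pics/c1.png',big[:,:,::-1])
```

```text
corners [[0.5155 0.3412 0.01  ]
 [0.4565 0.0815 0.01  ]
 [0.3468 0.1025 0.01  ]
 [0.4055 0.3609 0.01  ]]
[0.43107091 0.22152032 0.01      ] [np.float64(0.2664), np.float64(0.1117), np.float64(0.265), np.float64(0.1116)]
0.005 9899 ((0.44317781925201416, 0.22174209356307983), (0.27612051367759705, 0.14977341890335083), 79.6039047241211) 0.010014454964541624
0.012 3398 ((0.4513903558254242, 0.21935269236564636), (0.26800012588500977, 0.1501217931509018), 76.3095474243164) 0.015397771646549863
0.036 1820 ((0.47543343901634216, 0.20757494866847992), (0.238607257604599, 0.12564870715141296), 67.67338562011719) 0.03975747185180045
[292 312  25  25 424] [303.7 323.1] [0.4658 0.1943 0.041 ] ((0.46354296803474426, 0.19488976895809174), (0.02983287163078785, 0.032490622252225876), 76.03690338134766)
[ 200  321  169   46 1471] [283.6 343.8] [0.4376 0.223  0.0401] ((0.43745142221450806, 0.22309397161006927), (0.2400183379650116, 0.013169867917895317), 76.35110473632812)
guide
0.065 368 [0.61871076 0.23239744 0.07426026] ((0.6195980310440063, 0.23267215490341187), (0.01833047717809677, 0.03979877009987831), 65.8285140991211)
0.02 1044 [0.60744487 0.23641235 0.03377979] ((0.6066951155662537, 0.23946520686149597), (0.06051399186253548, 0.06565145403146744), 63.58884811401367)
```

View pics/c1.png

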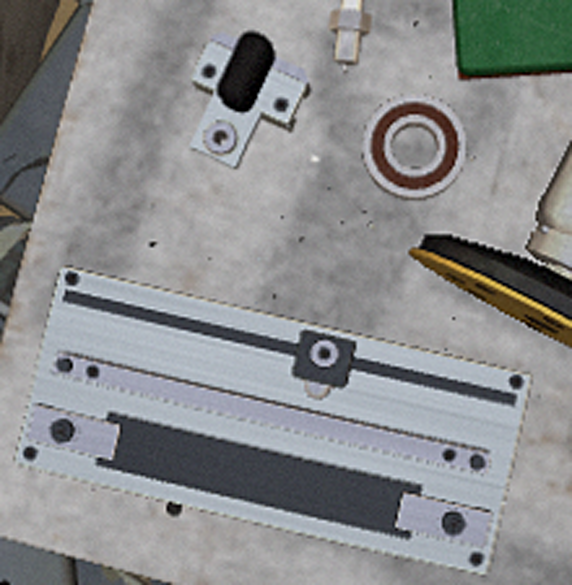

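```bash
cat >> h.py <<'E'
def plan(pos,yaw,n,z0=None,rnd=2):
    """n equal rows from the measured pose to pos/yaw (tool down); rows in tool axes"""
    s=ctrl.get_state(); p=np.array(s['eef_pos']); R=Ro.from_euler('xyz',s['tool_rot'])
    T=Ro.from_euler('xyz',[np.pi,0,yaw]); w=(R.inv()*T).as_rotvec()/n
    for i in range(n):
        tgt=p+(np.array(pos)-p)/(n-i); d=np.round(R.inv().apply(tgt-p)*100,rnd); r=np.round(w,3)
        p=p+R.apply(d/100); R=R*Ro.from_rotvec(r); print([*(d+0.).tolist(),*(r+0.).tolist()])
    print('end',p.round(4),R.as_euler('xyz').round(3))
E
python3 - <<'E'
from h import *
for t in('scene','top'):
    P=cloud(load(t)); k=(P[...,0]>.1)&(P[...,0]<.75)&(P[...,1]>-.6)&(P[...,1]<.4)&(P[...,2]>.08); 
    q=P[k]; 
    for y in np.arange(-.6,.4,.1):
        a=q[(q[:,1]>y)&(q[:,1]<y+.1)]
        if len(a): print(t,y.round(1),len(a),a[:,2].max().round(3),a[:,0].min().round(2),a[:,0].max().round(2))
plan([.59,.215,.27],2.72,21)
E
```

```text
scene -0.6 1790 0.296 0.54 0.68
scene -0.5 2537 0.303 0.28 0.75
scene -0.4 2001 0.3 0.58 0.75
scene -0.3 2796 0.301 0.6 0.75
scene -0.2 2551 0.299 0.45 0.75
scene -0.1 4063 0.309 0.2 0.75
scene -0.0 8313 0.31 0.12 0.75
scene 0.1 2069 0.281 0.13 0.75
top -0.3 1306 0.246 0.64 0.75
top -0.2 7240 0.301 0.45 0.75
top -0.1 9634 0.311 0.46 0.75
top -0.0 9466 0.289 0.45 0.75
top 0.1 1315 0.266 0.49 0.75
[2.98, -3.48, -0.18, 0.0, 0.0, -0.117]
[3.36, -3.11, -0.18, 0.0, 0.0, -0.117]
[3.7, -2.69, -0.18, 0.0, 0.0, -0.117]
[3.99, -2.24, -0.18, 0.0, 0.0, -0.117]
[4.23, -1.76, -0.18, 0.0, 0.0, -0.117]
[4.4, -1.26, -0.18, 0.0, 0.0, -0.117]
[4.52, -0.73, -0.18, 0.0, 0.0, -0.117]
[4.58, -0.2, -0.18, 0.0, 0.0, -0.117]
[4.57, 0.33, -0.18, 0.0, 0.0, -0.117]
[4.5, 0.87, -0.18, 0.0, 0.0, -0.117]
[4.37, 1.38, -0.19, 0.0, 0.0, -0.117]
[4.17, 1.89, -0.18, 0.0, 0.0, -0.117]
[3.93, 2.36, -0.19, 0.0, 0.0, -0.117]
[3.62, 2.8, -0.18, 0.0, 0.0, -0.117]
[3.27, 3.2, -0.19, 0.0, 0.0, -0.117]
[2.88, 3.57, -0.18, 0.0, 0.0, -0.117]
[2.44, 3.88, -0.19, 0.0, 0.0, -0.117]
[1.97, 4.13, -0.18, 0.0, 0.0, -0.117]
[1.47, 4.34, -0.19, 0.0, 0.0, -0.117]
[0.96, 4.48, -0.18, 0.0, 0.0, -0.117]
[0.43, 4.55, -0.19, 0.0, 0.0, -0.117]
end [0.59  0.215 0.27 ] [ 3.140e+00 -1.000e-03  2.717e+00]
```

Run:
```python
from h import *
P=cloud(load('top'))
for x in np.arange(.3,1,.05):
    print(x.round(2),[round(float(np.nanmax(np.append(P[(abs(P[...,0]-x-.025)<.025)&(abs(P[...,1]-y-.025)<.025)][:,2],-1))),2) for y in np.arange(-.25,.35,.05)])
```

```text
0.3 [0.03, 0.03, 0.01, 0.04, 0.04, 0.04, 0.0, 0.01, 0.0, 0.0, 0.0, 0.0]
0.35 [0.03, 0.05, 0.02, 0.04, 0.04, 0.01, 0.01, 0.04, 0.03, 0.02, 0.02, 0.01]
0.4 [0.06, 0.07, 0.08, 0.06, 0.01, 0.11, 0.01, 0.05, 0.04, 0.04, 0.04, 0.03]
0.45 [0.01, 0.07, 0.09, 0.1, 0.11, 0.15, 0.16, 0.15, 0.05, 0.05, 0.04, 0.05]
0.5 [0.01, 0.01, 0.07, 0.1, 0.11, 0.23, 0.23, 0.15, 0.04, 0.02, 0.01, 0.01]
0.55 [0.01, 0.01, 0.01, 0.01, 0.11, 0.23, 0.23, 0.02, 0.02, 0.04, 0.04, 0.0]
0.6 [0.2, 0.01, 0.01, 0.02, 0.03, 0.03, 0.03, 0.03, 0.02, 0.08, 0.04, 0.0]
0.65 [0.25, 0.28, 0.29, 0.27, 0.29, 0.29, 0.03, 0.03, 0.02, 0.01, 0.0, 0.0]
0.7 [0.24, 0.29, 0.3, 0.31, 0.31, 0.29, 0.29, 0.27, 0.2, 0.01, 0.0, 0.0]
0.75 [0.24, 0.3, 0.31, 0.31, 0.31, 0.27, 0.27, 0.27, 0.27, 0.2, 0.2, 0.2]
0.8 [0.28, 0.31, 0.3, 0.31, 0.27, 0.27, 0.24, 0.26, 0.27, 0.27, 0.26, 0.2]
0.85 [0.22, -1.0, -1.0, 0.21, 0.2, 0.21, -1.0, 0.22, 0.22, 0.22, 0.2, 0.2]
0.9 [-1.0, -1.0, -1.0, -1.0, -1.0, -1.0, -1.0, -1.0, -1.0, -1.0, -1.0, -1.0]
0.95 [-1.0, -1.0, -1.0, -1.0, -1.0, -1.0, -1.0, -1.0, -1.0, -1.0, -1.0, -1.0]
```

Request:
jog_arm --pt "2.98 -3.48 -1.1 0 0 -0.117 -1" --pt "3.36 -3.11 -1.1 0 0 -0.117 -1" --pt "3.7 -2.69 -1.1 0 0 -0.117 -1" --pt "3.99 -2.24 -1.1 0 0 -0.117 -1" --pt "4.23 -1.76 -1.1 0 0 -0.117 -1" --pt "4.4 -1.26 -1.1 0 0 -0.117 -1" --pt "4.52 -0.73 -1.1 0 0 -0.117 -1" --pt "4.58 -0.2 -1.1 0 0 -0.117 -1" --pt "4.57 0.33 -1.1 0 0 -0.117 -1" --pt "4.5 0.87 -1.1 0 0 -0.117 -1"

```text
time_s: 1.1
eef_pos: [0.3719, -0.2377, 0.3414]
tool_rot: [-3.142, -0.0, 1.434]
force: [0.7, -0.4, 0.8]
gripper_width: 1.0
grip_force: 0.0
```

Request:
jog_arm --pt "4.37 1.38 0 0 0 -0.117 -1" --pt "4.17 1.89 0 0 0 -0.117 -1" --pt "3.93 2.36 0 0 0 -0.117 -1" --pt "3.62 2.8 0 0 0 -0.117 -1" --pt "3.27 3.2 0 0 0 -0.117 -1" --pt "2.88 3.57 0 0 0 -0.117 -1" --pt "2.44 3.88 0.5 0 0 -0.117 -1" --pt "1.97 4.13 2 0 0 -0.117 -1" --pt "1.47 4.34 2.5 0 0 -0.117 -1" --pt "0.96 4.48 2 0 0 -0.117 -1"

```text
time_s: 2.1
eef_pos: [0.5694, 0.1732, 0.2708]
tool_rot: [-3.141, -0.0, 2.605]
force: [0.8, 0.1, 0.3]
gripper_width: 1.003
grip_force: 0.0
```

Request:
jog_arm --pt "0.43 4.55 0 0 0 -0.117 -1" --pt "0 0 0 0 0 0 -1" --pt "0 0 0 0 0 0 -1"

```text
time_s: 2.4
eef_pos: [0.5889, 0.2134, 0.2711]
tool_rot: [-3.14, -0.001, 2.718]
force: [-0.3, -0.7, 0.6]
gripper_width: 1.005
grip_force: 0.0
```

Run:
```python
from h import *
s=ctrl.get_state(); print(s['eef_pos'],s['tool_rot'],s['force'])
m=grab('wrist','w1'); print(-m['R'].T@m['t'],m['fovy'],m['k1'],m['R'].round(2))
```

```text
[0.58889305 0.21343813 0.27108995] [-3.13968241e+00 -1.49938270e-03  2.71794239e+00] [-0.33459708 -0.65280199  0.55678092]
[0.51809527 0.24670118 0.41315069] 64.38805554458975 -0.036642671429863126 [[ 0.41  0.91 -0.  ]
 [ 0.87 -0.39  0.3 ]
 [ 0.27 -0.12 -0.95]]
```

View pics/w1.png

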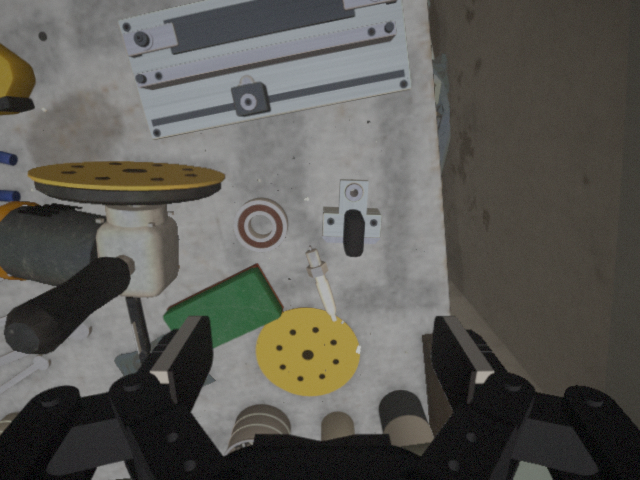

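The wrist view shows the grip at (353,232), the bush at (353,190), the guide bar from (138,77) to (393,30), the block at (250,98) and the ball at about (246,82).

Run:
```python
from h import *
m=load('w1'); P=cloud(m)
g=np.zeros((480,640),bool); g[170:265,315:390]=1
for lo,hi in((.068,.085),(.02,.05)):
    k=g&(P[...,2]>lo)&(P[...,2]<hi); print(lo,k.sum(),P[k].mean(0).round(4),np.median(P[k][:,2]).round(4),cv2.minAreaRect(P[k][:,:2].astype(np.float32)))
b=P[187:194,350:357].reshape(-1,3); print('bush',np.nanmedian(b,0),plane(m,[[353,190]],.03))
print('bench z',np.nanmedian(P[150:170,330:380,2]))
g[:]=0; g[0:140,110:430]=1
k=g&(P[...,2]>.034)&(P[...,2]<.052); n,l,s,ce=cv2.connectedComponentsWithStats(k.astype(np.uint8))
for i in range(1,n):
    if s[i,4]>60: print(s[i],P[l==i].mean(0).round(4),np.median(P[l==i][:,2]).round(4),cv2.minAreaRect(P[l==i][:,:2].astype(np.float32)))
```

```text
0.068 746 [0.6188 0.2341 0.0739] 0.0743 ((0.6197242736816406, 0.2341679036617279), (0.018157554790377617, 0.03914642706513405), 63.696044921875)
0.02 2095 [0.6074 0.2391 0.0334] 0.0333 ((0.607175886631012, 0.24031586945056915), (0.05961175262928009, 0.06597137451171875), 64.58415222167969)
bush [0.59079562 0.25007734 0.01862538] [[0.58687985 0.24988337 0.03      ]]
bench z -0.0006695891448166597
[ 135   20  262   68 4104] [0.44   0.227  0.0394] 0.0392 ((0.4388403296470642, 0.22454002499580383), (0.23975683748722076, 0.013119341805577278), 76.17887878417969)
[ 231   77   37   40 1053] [0.4669 0.1962 0.0405] 0.0394 ((0.4645399749279022, 0.19623319804668427), (0.030388295650482178, 0.03295925632119179), 76.4359359741211)
```

Run:
```python
from h import *
plan([.6197,.2338,.111],2.697,4); plan([.6197,.2338,.038],2.697,1)
```

```text
[-0.49, 0.81, 4.02, 0.0, 0.0, 0.005]
[-0.48, 0.81, 4.02, 0.0, 0.0, 0.005]
[-0.48, 0.81, 4.01, 0.0, 0.0, 0.005]
[-0.48, 0.82, 4.02, 0.0, 0.0, 0.005]
end [0.6197 0.2338 0.111 ] [-3.140e+00 -1.000e-03  2.697e+00]
[-1.96, 3.24, 23.37, -0.001, -0.001, 0.02]
end [0.6197 0.2337 0.038 ] [-3.141  0.     2.697]
```

Request:
jog_arm --pt "-0.49 0.81 4.02 0 0 0.005 -1" --pt "-0.48 0.81 4.02 0 0 0.005 -1" --pt "-0.48 0.81 4.01 0 0 0.005 -1" --pt "-0.48 0.82 4.02 0 0 0.005 -1" --pt "0 0 0 0 0 0 -1" --pt "0 0 0 0 0 0 -1"

```text
time_s: 3.05
eef_pos: [0.6197, 0.2326, 0.1117]
tool_rot: [-3.14, -0.001, 2.695]
force: [0.4, -0.0, 0.8]
gripper_width: 0.998
grip_force: 0.0
```

Run:
```python
from h import *
m=grab('wrist','w2'); P=cloud(m); s=ctrl.get_state()
k=(P[...,2]>.066)&(P[...,2]<.09)&(abs(P[...,0]-.62)<.04)&(abs(P[...,1]-.234)<.03)
print(k.sum(),np.median(P[k],0),cv2.minAreaRect(P[k][:,:2].astype(np.float32)))
plan([.6197,.2338,.038],2.697,4)
```

```text
2363 [0.61759696 0.23496919 0.07432038] ((0.6195868253707886, 0.234050914645195), (0.017900172621011734, 0.03899519890546799), 65.34624481201172)
[0.04, -0.01, 1.9, 0.0, 0.0, 0.0]
[0.04, -0.01, 1.89, 0.0, 0.0, 0.0]
[0.04, -0.01, 1.9, 0.0, 0.0, 0.0]
[0.05, 0.0, 1.89, 0.0, 0.0, 0.0]
end [0.6197 0.2338 0.038 ] [3.140e+00 2.000e-03 2.695e+00]
```

View pics/w2.png

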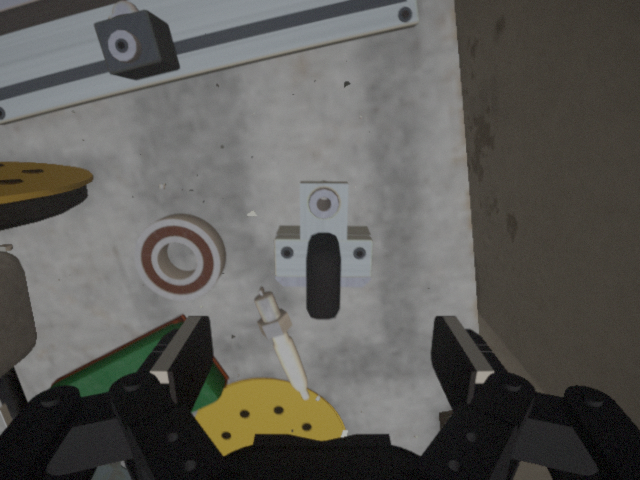

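The grip (323,275) is centred between the fingers, so I go down and close.

Request:
jog_arm --pt "0.04 -0.01 1.9 0 0 0 -1" --pt "0.04 -0.01 1.89 0 0 0 -1" --pt "0.04 -0.01 1.9 0 0 0 -1" --pt "0.05 0 1.89 0 0 0 -1" --pt "0 0 0 0 0 0 -1" --pt "0 0 0 0 0 0 1" --pt "0 0 0 0 0 0 1" --pt "0 0 0 0 0 0 1" --pt "0 0 0 0 0 0 1" --pt "0 0 0 0 0 0 1" --newtons 60

```text
time_s: 4.1
eef_pos: [0.6193, 0.2347, 0.0368]
tool_rot: [3.141, 0.001, 2.697]
force: [0.4, -2.1, 3.0]
gripper_width: 0.209
grip_force: 59.1
```

Request:
jog_arm --pt "0 0 0 0 0 0 1" --pt "0 0 0 0 0 0 1" --pt "0 0 0 0 0 0 1" --pt "0 0 0 0 0 0 1"

```text
time_s: 4.5
eef_pos: [0.6193, 0.2347, 0.0368]
tool_rot: [3.141, 0.001, 2.697]
force: [-1.6, -1.1, 6.1]
gripper_width: 0.203
grip_force: 59.6
```

Request:
jog_arm --pt "0 0 -0.5 0 0 0 1" --pt "0 0 -1.5 0 0 0 1" --pt "0 0 -2.5 0 0 0 1" --pt "0 0 -2.5 0 0 0 1" --pt "0 0 0 0 0 0 1" --pt "0 0 0 0 0 0 1"

```text
time_s: 5.1
eef_pos: [0.6189, 0.2347, 0.1062]
tool_rot: [3.141, 0.001, 2.697]
force: [-0.0, -0.6, -4.5]
gripper_width: 0.205
grip_force: 59.0
```

Run:
```python
from h import *
s=ctrl.get_state(); print(s['eef_pos'],s['force'])
plan([.45,.2724,.107],2.9016,8)
```

```text
[0.61889065 0.2347119  0.10623927] [-0.02831412 -0.56018428 -4.4787527 ]
[2.11, -0.48, -0.01, 0.0, 0.0, -0.026]
[2.12, -0.43, -0.01, 0.0, 0.0, -0.026]
[2.13, -0.37, -0.01, 0.0, 0.0, -0.026]
[2.14, -0.32, -0.01, 0.0, 0.0, -0.026]
[2.15, -0.26, -0.01, 0.0, 0.0, -0.026]
[2.15, -0.21, -0.01, 0.0, 0.0, -0.026]
[2.16, -0.15, -0.02, 0.0, 0.0, -0.026]
[2.16, -0.09, -0.01, 0.0, 0.0, -0.026]
end [0.45   0.2724 0.107 ] [3.141e+00 1.000e-03 2.905e+00]
```

Request:
jog_arm --pt "2.11 -0.48 -0.01 0 0 -0.026 1" --pt "2.12 -0.43 -0.01 0 0 -0.026 1" --pt "2.13 -0.37 -0.01 0 0 -0.026 1" --pt "2.14 -0.32 -0.01 0 0 -0.026 1" --pt "2.15 -0.26 -0.01 0 0 -0.026 1" --pt "2.15 -0.21 -0.01 0 0 -0.026 1" --pt "2.16 -0.15 -0.02 0 0 -0.026 1" --pt "2.16 -0.09 -0.01 0 0 -0.025 1" --pt "0 0 0 0 0 0 1" --pt "0 0 0 0 0 0 1"

```text
time_s: 6.1
eef_pos: [0.4484, 0.2718, 0.1051]
tool_rot: [-3.14, -0.002, 2.904]
force: [0.1, 1.0, -4.7]
gripper_width: 0.202
grip_force: 58.9
```

Run:
```python
from h import *
s=ctrl.get_state(); print(s['eef_pos'],s['tool_rot'],s['force'],s['moment'])
m=grab('wrist','w3'); t=grab('top','t3')
```

```text
[0.4484204  0.27176829 0.10508775] [-3.13966882e+00 -1.82564278e-03  2.90445422e+00] [ 0.08919803  1.01870342 -4.68988251] [ 0.03790235 -0.02184566 -0.00151478]
```

View pics/w3.png

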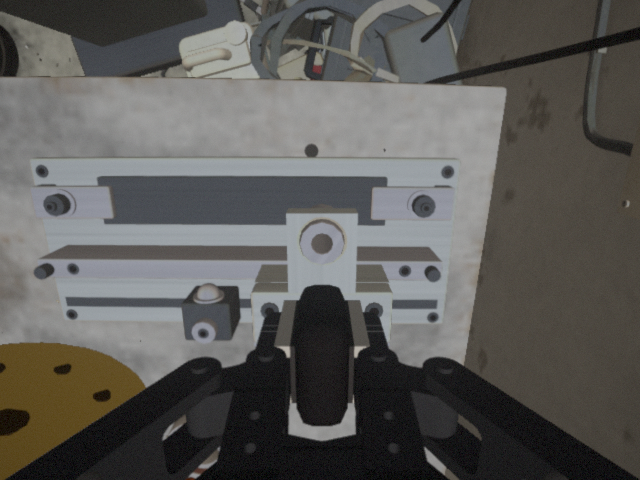

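The wrist view shows the guide held square. The end pins are at about (44,270) and (432,272), and the ball is at (208,292).

Run:
```python
from h import *
for tag in('w3','t3','top','w1'):
    m=load(tag); P=cloud(m)
    c=np.array([.4381,.2238]); y=np.array([.2377,.9713]); x=np.array([.9713,-.2377])
    X=(P[...,:2]-c)@x; Y=(P[...,:2]-c)@y; Z=P[...,2]
    k=(abs(X)<.014)&(abs(Z-.04)<.004)&(abs(Y)<.1)
    if tag in('w3','t3'): k&=(Y<0.0)|(Y>.095)
    # per-Y-bin mid of the bar
    ys=[];mid=[];w=[]
    for b in np.arange(-.1,.1,.005):
        q=X[k&(Y>=b)&(Y<b+.005)]
        if len(q)>15: ys.append(b+.0025); mid.append((q.max()+q.min())/2); w.append(np.ptp(q))
    a=np.polyfit(ys,mid,1); print(tag,'slope',a[0].round(4),'x0 mm',(a[1]*1e3).round(2),'x at 50',(np.polyval(a,.05)*1e3).round(2),'w',np.median(w).round(4),'z',np.median(Z[k]).round(4))
    q=(abs(X)<.01)&(Z>.035)&(Z<.05)&(abs(Y)<.14); print('  bar ends y',np.percentile(Y[q],[.2,99.8]).round(4))
    q=(abs(X-.034)<.02)&(Z>.035)&(Z<.055)&(Y<.01)&(Y>-.08); print('  block',q.sum(),np.percentile(X[q],[2,98]).round(4),np.percentile(Y[q],[2,98]).round(4))
    if tag in('w3','t3'):
        s=.4484,.2718; q=(Z>.1)&(Z<.16)&(abs(X)<.05)&(abs(Y-.05)<.012)
        print('  grip above',q.sum(),np.percentile(X[q],[2,98]).round(4), np.median(Z[q]),'TCP x,y',((np.array(s)-c)@x).round(4),((np.array(s)-c)@y).round(4))
m=load('w3')
print('pins',plane(m,[[44,270],[432,272]],.048)[:,:2],'bush ctr z~.1-ish')
```

```text
w3 slope 0.0022 x0 mm 0.29 x at 50 0.4 w 0.0122 z 0.0392
  bar ends y [-0.1179  0.12  ]
  block 2042 [0.019  0.0467] [-0.0344 -0.0063]
  grip above 13687 [-0.0457  0.0143] 0.138148617279929 TCP x,y -0.0014 0.0491
t3 slope -0.0013 x0 mm -0.68 x at 50 -0.74 w 0.0117 z 0.0399
  bar ends y [-0.1204  0.016 ]
  block 428 [0.0174 0.0472] [-0.0363 -0.0077]Traceback (most recent call last):
  File "<stdin>", line 18, in <module>
    return _quantile_unchecked(
        a, q, axis, out, overwrite_input, method, keepdims, weights)
    return _ureduce(a,
                    func=_quantile_ureduce_func,
    ...<5 lines>...
                    overwrite_input=overwrite_input,
                    method=method)
    r = func(a, **kwargs)
    result = _quantile(arr,
                       quantiles=q,
    ...<2 lines>...
                       out=out,
                       weights=wgt)
    slices_having_nans = np.isnan(arr[-1, ...])
                                  ~~~^^^^^^^^^
IndexError: index -1 is out of bounds for axis 0 with size 0
```

Request:
jog_arm --pt "-0.13 0 0.8 0 0 0.005 1" --pt "0 0 0.8 0 0 0 1" --pt "0 0 0.8 0 0 0 1" --pt "0 0 0.3 0 0 0 1" --pt "0 0 0.3 0 0 0 1" --pt "0 0 0.3 0 0 0 1" --pt "0 0 0 0 0 0 1"

```text
time_s: 6.9
eef_pos: [0.4507, 0.272, 0.0734]
tool_rot: [-3.141, -0.001, 2.899]
force: [-0.7, -0.6, -2.7]
gripper_width: 0.202
grip_force: 59.2
```

Request:
jog_arm --pt "0.06 0 0.3 0 0 0 1" --pt "0 0 0.3 0 0 0 1" --pt "0 0 0.3 0 0 0 1" --pt "0 0 0 0 0 0 1"

```text
time_s: 7.3
eef_pos: [0.4496, 0.2719, 0.0638]
tool_rot: [-3.141, -0.001, 2.899]
force: [-2.7, 1.0, -4.8]
gripper_width: 0.206
grip_force: 59.3
```

Request:
jog_arm --pt "0 0 0.3 0 0 0 1" --pt "0 0 0.3 0 0 0 1" --pt "0 0 0.15 0 0 0 1" --pt "0 0 0 0 0 0 1"

```text
time_s: 7.7
eef_pos: [0.4496, 0.2719, 0.0565]
tool_rot: [-3.141, -0.002, 2.899]
force: [-4.4, 1.7, -4.9]
gripper_width: 0.205
grip_force: 59.4
```

Request:
jog_arm --pt "0.03 0 0.1 0 0 0 1" --pt "0 0 0.1 0 0 0 1" --pt "0 0 0.05 0 0 0 1" --pt "0 0 0 0 0 0 1"

```text
time_s: 8.1
eef_pos: [0.4496, 0.2721, 0.0548]
tool_rot: [-3.141, -0.001, 2.899]
force: [-5.3, 0.4, -0.9]
gripper_width: 0.207
grip_force: 59.8
```

Request:
jog_arm --pt "0.05 0 0.05 0 0 0 1" --pt "0.03 0 0.05 0 0 0 1" --pt "0 0 0 0 0 0 1" --pt "0 0 0 0 0 0 1"

```text
time_s: 8.5
eef_pos: [0.4496, 0.2722, 0.0548]
tool_rot: [-3.141, 0.0, 2.899]
force: [-6.2, -1.8, 3.1]
gripper_width: 0.2
grip_force: 60.6
```

Run:
```python
from h import *
s=ctrl.get_state(); print(s['force'],s['moment'],s['eef_pos'],s['tool_rot'])
m=grab('wrist','w4');P=cloud(m)
c=np.array([.4381,.2238]); y=np.array([.2377,.9713]); x=np.array([.9713,-.2377])
X=(P[...,:2]-c)@x; Y=(P[...,:2]-c)@y; Z=P[...,2]
print('tcp',(s['eef_pos'][:2]-c)@x,(s['eef_pos'][:2]-c)@y)
for lo,hi,n in((.047,.058,'bridge'),(.088,.1,'griptop'),(.036,.044,'bar')):
    q=(Z>lo)&(Z<hi)&(X>-.02)&(X<.03)&(abs(Y-.05)<(.035 if n!='bar' else .2)); print(n,q.sum(),np.median(Z[q]).round(4),np.percentile(Y[q],[1,99]).round(4),np.percentile(X[q],[1,99]).round(4))
```

```text
[-6.22189658 -1.76496279  3.11502439] [-0.1218189   1.12451127  0.10944936] [0.44961101 0.27217881 0.05480681] [-3.14115269e+00  2.21045954e-04  2.89900026e+00]
tcp -0.00031900076062820886 0.04972650414410134
bridge 3300 0.0514 [0.0213 0.0804] [-0.0198  0.0102]
griptop 7483 0.0926 [0.0231 0.0786] [-0.0178  0.0181]
bar 9570 0.0392 [-0.0982  0.1167] [-0.0126  0.0287]
```

View pics/w4.png

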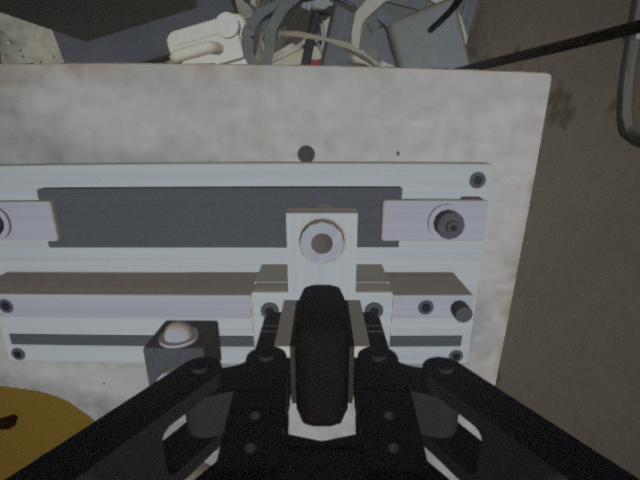

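Seated: the bridge top is at z 51 mm, level and centred over the bar. Ball centre is about 71 mm to the right, so I slide.

Request:
jog_arm --pt "0 -0.3 0 0 0 0 1" --pt "0 -0.3 0 0 0 0 1" --pt "0 -0.3 0 0 0 0 1" --pt "0 -0.3 0 0 0 0 1" --pt "0 -0.3 0 0 0 0 1" --pt "0 -0.3 0 0 0 0 1" --pt "0 -0.3 0 0 0 0 1" --pt "0 -0.3 0 0 0 0 1" --pt "0 -0.3 0 0 0 0 1" --pt "0 0 0 0 0 0 1"

```text
time_s: 9.55
eef_pos: [0.4434, 0.2469, 0.0548]
tool_rot: [3.14, 0.001, 2.898]
force: [-6.2, 1.9, 1.3]
gripper_width: 0.203
grip_force: 60.1
```

Request:
jog_arm --pt "0 -0.2 0 0 0 0 1" --pt "0 -0.2 0 0 0 0 1" --pt "0 -0.2 0 0 0 0 1" --pt "0 -0.2 0 0 0 0 1" --pt "0 -0.2 0 0 0 0 1" --pt "0 0 0 0 0 0 1"

```text
time_s: 10.15
eef_pos: [0.441, 0.2373, 0.0548]
tool_rot: [3.14, 0.001, 2.898]
force: [-5.3, 3.8, 1.4]
gripper_width: 0.205
grip_force: 60.0
```

Request:
jog_arm --pt "0 -0.2 0 0 0 0 1" --pt "0 -0.2 0 0 0 0 1" --pt "0 -0.2 0 0 0 0 1" --pt "0 0 0 0 0 0 1"

```text
time_s: 10.55
eef_pos: [0.4397, 0.2323, 0.0548]
tool_rot: [3.138, 0.001, 2.898]
force: [-5.4, 5.5, -0.6]
gripper_width: 0.203
grip_force: 59.9
```

Request:
jog_arm --pt "0 -0.2 0 0 0 0 1" --pt "0 -0.2 0 0 0 0 1" --pt "0 -0.2 0 0 0 0 1" --pt "0 0 0 0 0 0 1"

```text
time_s: 10.95
eef_pos: [0.438, 0.2257, 0.0548]
tool_rot: [3.14, 0.0, 2.898]
force: [-6.7, 2.6, 1.4]
gripper_width: 0.199
grip_force: 60.2
```

Request:
jog_arm --pt "0 -0.2 0 0 0 0 1" --pt "0 -0.2 0 0 0 0 1" --pt "0 -0.2 0 0 0 0 1" --pt "0 0 0 0 0 0 1"

```text
time_s: 11.35
eef_pos: [0.4365, 0.2197, 0.0548]
tool_rot: [3.14, 0.0, 2.898]
force: [-5.5, 2.2, 2.5]
gripper_width: 0.199
grip_force: 60.2
```

Request:
jog_arm --pt "0 -0.2 0 0 0 0 1" --pt "0 -0.2 0 0 0 0 1" --pt "0 -0.2 0 0 0 0 1" --pt "0 -0.2 0 0 0 0 1" --pt "0 0 0 0 0 0 1"

```text
time_s: 11.85
eef_pos: [0.4345, 0.2118, 0.0548]
tool_rot: [3.14, 0.0, 2.898]
force: [-5.9, 3.3, 1.8]
gripper_width: 0.202
grip_force: 60.3
```

Request:
jog_arm --pt "0 -0.1 0 0 0 0 1" --pt "0 -0.1 0 0 0 0 1" --pt "0 0 0 0 0 0 1"

```text
time_s: 12.15
eef_pos: [0.4341, 0.2099, 0.0548]
tool_rot: [3.14, 0.0, 2.898]
force: [-5.8, 2.3, 2.0]
gripper_width: 0.204
grip_force: 60.3
```

Request:
jog_arm --pt "0 -0.1 0 0 0 0 1" --pt "0 -0.1 0 0 0 0 1" --pt "0 0 0 0 0 0 1"

```text
time_s: 12.45
eef_pos: [0.4336, 0.2078, 0.0548]
tool_rot: [3.141, 0.0, 2.898]
force: [-6.3, 0.7, 3.4]
gripper_width: 0.199
grip_force: 60.4
```

Request:
jog_arm --pt "0 -0.1 0 0 0 0 1" --pt "0 -0.05 0 0 0 0 1" --pt "0 0 0 0 0 0 1"

```text
time_s: 12.75
eef_pos: [0.4332, 0.2061, 0.0548]
tool_rot: [3.141, 0.0, 2.898]
force: [-7.0, -0.1, 4.3]
gripper_width: 0.205
grip_force: 60.3
```

Request:
jog_arm --pt "0 -0.1 0 0 0 0 1" --pt "0 0 0 0 0 0 1"

```text
time_s: 12.95
eef_pos: [0.4329, 0.2048, 0.0548]
tool_rot: [-3.141, 0.0, 2.898]
force: [-7.7, -1.3, 4.8]
gripper_width: 0.205
grip_force: 60.5
```

Request:
jog_arm --pt "0 -0.1 0 0 0 0 1" --pt "0 0 0 0 0 0 1"

```text
time_s: 13.15
eef_pos: [0.4326, 0.2037, 0.0548]
tool_rot: [-3.141, 0.0, 2.898]
force: [-6.9, -1.8, 4.8]
gripper_width: 0.206
grip_force: 60.5
```

Request:
jog_arm --pt "0 -0.1 0 0 0 0 1" --pt "0 0 0 0 0 0 1"

```text
time_s: 13.35
eef_pos: [0.4324, 0.2028, 0.0548]
tool_rot: [-3.141, 0.0, 2.899]
force: [-6.6, -1.0, 4.5]
gripper_width: 0.201
grip_force: 60.4
```

Request:
jog_arm --pt "0 -0.05 0 0 0 0 1" --pt "0 0 0 0 0 0 1"

```text
time_s: 13.55
eef_pos: [0.4324, 0.2026, 0.0548]
tool_rot: [3.141, 0.0, 2.898]
force: [-6.8, 1.1, 2.7]
gripper_width: 0.204
grip_force: 60.3
```

Run:
```python
from h import *
s=ctrl.get_state(); c=np.array([.4381,.2238]); y=np.array([.2377,.9713]); x=np.array([.9713,-.2377])
print('tcp',(s['eef_pos'][:2]-c)@x,(s['eef_pos'][:2]-c)@y,s['force'],s['force'][:2]@y)
for n in('wrist','top'):
    m=grab(n,n+'5');P=cloud(m)
    X=(P[...,:2]-c)@x; Y=(P[...,:2]-c)@y; Z=P[...,2]
    q=(Z>.0485)&(Z<.056)&(X>-.022)&(X<.0)&(abs(Y+.021)<.04); print(n,'bridge',q.sum(),np.percentile(Y[q],[1,99]).round(4),np.percentile(Y[q],[1,99]).mean().round(4),np.median(Z[q]))
    q=(X>.024)&(X<.05)&(Z>.036)&(Z<.0435)&(Y<.015)&(Y>-.06); print('  block',q.sum(),*( [np.percentile(Y[q],[2,98]).round(4)] if q.any() else []))
w=load('wrist5')['im']; cv2.imwrite('pics/c5.png',w[180:420,180:480,::-1].repeat(2,0).repeat(2,1))
```

```text
tcp -0.00047179758855270867 -0.02189537092019871 [-6.7581122   1.10344552  2.72799191] -0.5346266323296743
wrist bridge 3071 [-0.05    0.0086] -0.0207 0.051380293709113914
  block 0Traceback (most recent call last):
  File "<stdin>", line 7, in <module>
    return _quantile_unchecked(
        a, q, axis, out, overwrite_input, method, keepdims, weights)
    return _ureduce(a,
                    func=_quantile_ureduce_func,
    ...<5 lines>...
                    overwrite_input=overwrite_input,
                    method=method)
    r = func(a, **kwargs)
    result = _quantile(arr,
                       quantiles=q,
    ...<2 lines>...
                       out=out,
                       weights=wgt)
    slices_having_nans = np.isnan(arr[-1, ...])
                                  ~~~^^^^^^^^^
IndexError: index -1 is out of bounds for axis 0 with size 0
```

The force turned round and the guide stopped following the command, so the ball looks to be in the groove. The vision agrees: guide middle at −20.7 mm, block at −20.3 mm. One small nudge will confirm it.

Request:
jog_arm --pt "0 -0.05 0 0 0 0 1" --pt "0 0 0 0 0 0 1" --pt "0 0 0 0 0 0 1"

```text
time_s: 13.95
eef_pos: [0.4324, 0.2025, 0.0548]
tool_rot: [3.14, 0.0, 2.898]
force: [-6.4, 2.4, 2.4]
gripper_width: 0.203
grip_force: 60.2
```

Request:
jog_arm --pt "0 0 0 0 0 0 1" --pt "0 0 0 0 0 0 1" --pt "0 0 0 0 0 0 1"

```text
time_s: 14.25
eef_pos: [0.4324, 0.2025, 0.0548]
tool_rot: [3.14, 0.0, 2.898]
force: [-6.6, 2.2, 2.0]
gripper_width: 0.197
grip_force: 60.2
```

```bash
python3 -c "
from h import *
print(ctrl.hand_in())"
```

```text
the job is handed in; nothing more can be done
None
```

The guide is hooked on the bar, slid right until the ball clicked into the groove, held there with about 60 N of grip, and handed in at about 14 s; hand-in returned no verdict.

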